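# Put the pull-test heads back on their own places

## Task

The three pull-test heads stand on each other's places: move each, upright and centred, to the place that has the shape of its own foot - the square-footed vice head on the tester's square seat (sides lined up), the round drum head on the round dock, the oblong-footed hook head lengthwise on the oblong dock. Every place is taken, so park a head on the free rubber mat (or any clear spot) meanwhile. Set each head down gently, never drop or tip one, and leave the phone and the red bin where they are.

Things in the scene. Friction and masses are not known exactly. Their poses are not given: they have to be found in the camera images.
- vice_head: Vice head, loose, 0.3-0.55 kg: square steel foot 62 x 62 mm, 10 thick; on it two dark steel jaw blocks 4 mm apart, together 34 mm along x, 46 along y, from 10 to 48 mm up; a black wing knob (30 mm along x) at +y, out to 42 mm from the centre, 27-37 mm up. Grip the jaws across x (34 mm). Origin: centre of underside, z up. Starts on the oblong dock.
- drum_head: Drum head, loose, 0.26-0.46 kg: round steel foot 62 mm across, 10 thick; on it a slotted drum 56 mm across up to 24 mm; above it a plain round aluminium grip 24 mm across from 24 to 58 mm up. Grip this upper part. Origin: centre of underside, z up. Starts on the tester's seat.
- hook_head: Hook head, loose, 0.22-0.4 kg: oblong steel foot 82 mm along x, 46 along y, 10 thick; on it an upright steel blade 50 mm along x, 14 thick along y, from 10 to 48 mm up; a small dark wire hook at the blade's +x end, out to 39 mm from the centre, up to 49 mm. Grip the blade across y (14 mm). Origin: centre of underside, z up. Starts on the round dock.
- tester: Pull tester, fixed: white housing on the bench, 300 mm along x, 165 along y, top face 70 mm above the bench; keypad on the top's near (-x) end, a small steel post on the far end (centre at x +125 mm, 30 x 40 mm, up to 110 mm above the bench). Origin: centre of underside. Carries the seat.
- seat: Tester's seat, fixed: flat square aluminium plate 86 x 86 mm, 6 mm thick, on top of the tester, sides roughly parallel to the tester's. Origin: centre of its underside (70 mm above the bench); top face at +6 mm. Place of the vice head.
- round_dock: Round dock, fixed: flat round grey plastic plate on the bench, 106 mm across, 8 mm thick. Origin: centre of its underside; top face at +8 mm. Place of the drum head.
- oblong_dock: Oblong dock, fixed: flat grey plastic plate on the bench, 124 mm along x, 84 mm along y, 8 mm thick. Origin: centre of its underside; top face at +8 mm. Place of the hook head, its long side along the dock's long side, either way round.
- mat: Parking mat, fixed: flat black rubber square on the bench, 100 x 100 mm, 6 mm thick, free at the start. Origin: centre of its underside; top face at +6 mm.
- bin: Bystander: loose open red plastic bin 200 x 120 mm, 80 mm high. Origin: centre of its underside.
- phone: Bystander: loose black cordless phone standing in its cradle, cradle 90 x 80 mm, handset up to 155 mm high. Origin: centre of its underside.
Not all that is in view belongs to the job. What is shaped like the hook_head but green, purple or yellow is not meant.

How it is judged:
At the end, for the whole second after the job is handed in: Vice head on seat, drum head on round dock, hook head on oblong dock, at rest: centres within 12 mm, height within 4 mm, upright within 0.1 rad; vice sides within 15 degrees of the seat's (any quarter turn), hook head's long side within 15 degrees of the dock's (either way) (horizontal distance between vice_head and seat below 0.012 m and z of vice_head in the frame of seat between 0.002 and 0.01 m and angle between each of vice_head, drum_head, hook_head's own z axis and vertical below 0.1 rad and linear speed of each of vice_head, drum_head, hook_head below 0.02 m/s and angular speed of each of vice_head, drum_head, hook_head below 0.2 rad/s and horizontal distance between drum_head and round_dock below 0.012 m and z of drum_head in the frame of round_dock between 0.004 and 0.012 m and horizontal distance between hook_head and oblong_dock below 0.012 m and z of hook_head in the frame of oblong_dock between 0.004 and 0.012 m and (angle between the x axis of vice_head and the x axis of seat, either way round below 0.26 rad or angle between the x axis of vice_head and the y axis of seat, either way round below 0.26 rad) and angle between the x axis of hook_head and the x axis of oblong_dock, either way round below 0.26 rad); the robot touches nothing.
It fails at once if the red bin is moved by more than 20 mm (distance of bin from where it was at the start of the episode above 0.02 m).
It fails at once if the phone is moved by more than 20 mm (distance of phone from where it was at the start of the episode above 0.02 m).
It fails at once if a head is tipped by more than 40 degrees (angle between any of vice_head, drum_head, hook_head's own z axis and vertical above 0.7 rad).
It fails at once if a head is dropped or slammed onto a place (over 60 N) (contact force between any of vice_head, drum_head, hook_head and seat above 60 N or contact force between any of vice_head, drum_head, hook_head and round_dock above 60 N or contact force between any of vice_head, drum_head, hook_head and oblong_dock above 60 N or contact force between any of vice_head, drum_head, hook_head and mat above 60 N).
It also fails if it takes over 112 s, if anything falls off the work surface, if the arm or the gripper's body presses on something with over 40 N, if the wrist force passes 120 N, or if a joint passes its speed limit or range.

## Robot

A 6-joint arm with a two-finger parallel gripper is mounted at the origin on the work surface. World frame = base frame: x ahead of the robot, y to its left, z up, the work surface at z = 0. Lengths are in m, angles in rad, forces in N, time in s.
With the tool pointing down it reaches from about 0.3 to 0.85 m from the base axis. Payload 4.2 kg.
Tool frame: the origin (TCP) lies on the centre line of the jaws, within the pads' length; the fingertips stand 19 mm ahead of it and the grasp point (between the pads) is the TCP; z points along the fingers, y is the line along which they close (so a half turn about z gives the same grasp; the last joint's range is limited). The gripper opens to 91 mm and grips with 3 to 60 N. Pads are 32 mm wide; open, the fingers measure 118 mm over their backs; the gripper's body (76 mm by 178 mm) begins 60 mm behind the grasp point.
Start: joints at [1.139, 0.32, 1.565, -0, 1.257, -0.02], TCP at [0.23, 0.527, 0.233] pointing down, gripper open.
Joint ranges: [-3.11, 3.11], [-0.84, 2.01], [0.21, 2.61], [-1.34, 4.49], [0.05, 2.63], [-2.56, 2.56]. Speed limits (rad/s): [2.57, 2.57, 3.14, 3.14, 3.14, 3.14].

## Interface

Orientations are given as a unit quaternion [w, x, y, z].
In Python, from bench import manip, claw, get_image, ticket gives the robot as it stands. Calls block until the motion is done:
- manip.move_ptp(position, orientation): joint-space move of the TCP to a pose.
- manip.move_l(position, speed=0.15, orientation=None, stop_force=None): straight line of the TCP; orientation=None keeps the orientation; speed is the mean speed in m/s. With stop_force (N) it stops when the force on the tool has changed by that much, and returns True; else False.
- manip.set_joints(angles): joint-space move.
- claw.command_gripper(opening, squeeze=None): opening from 0.0 (shut) to 1.0 (fully open); squeeze is the grip in N (None keeps the last); returns when the fingers have stopped.
- manip.sleep(seconds).
- manip.inverse_kinematics(position, orientation): joint angles nearest the present ones, or None.
- manip.get_state(): the state.
- get_image(name): name is "scene" or "top" or "wrist"; returns a dict with "image" (420x560x3 uint8, blue, green, red), "fx", "fy", "cx", "cy" (pixels), "world_from_camera" (4x4, takes a point from camera to world coordinates); the wrist camera has in their place "tool_from_camera" (4x4, takes a point from camera to tool coordinates, whose origin is the TCP and whose axes are the flange's). Camera axes: x right, y down, z forward; pixel columns grow to the right and rows downward; lengths in m; the calibration is good to about 2 mm. A picture is of the moment at which its call begins: read the wrist's pose just before it. There is no depth.
A pose or a line that the arm cannot do raises manip.Unreachable and nothing moves.
- ticket.finish_job(): hands the job in; it is judged then, once.
The state is a dict: "time_s": time; "joint_positions": joint angles; "dq": joint speeds; "effort": joint torques, N m; "tcp_pos": TCP position; "ee_rot": TCP orientation; "contact_force": force on the tool from outside, world axes, zero at the start; "torque": the same for the moment, N m; "opening": opening from 0.0 (shut) to 1.0 (fully open); "grasp_force": force on a finger pad.
Only numpy, scipy, OpenCV 4.12 (cv2) and the standard library are available. Lean on these libraries where they do the work, as an engineer would, in place of code of your own. Each camera call takes 0.05 s, during which the arm holds its last target. There are 200 camera calls.

## Working session

There is one attempt and no reset: what is moved stays moved. The work goes in short steps, each a Python script; the robot and the scene stay as the last script left them, time stands still between calls to the robot, and variables do not carry over. Pictures are saved under pics/ and viewed, at most 14 in all, crops included, and the job is handed in when it is done.

```bash
ls; mkdir -p pics; python3 - <<'E'
from bench import manip, claw, get_image
import cv2, numpy as np
for n in ("top","scene","wrist"):
    s=manip.get_state(); d=get_image(n); cv2.imwrite(f"pics/{n}0.png",d["image"])
    print(n,d["fx"],d["fy"],d["cx"],d["cy"]); print(np.round(d.get("world_from_camera",d.get("tool_from_camera")),4).tolist())
print(s["time_s"],s["ee_rot"],s["tcp_pos"])
E
```

```text
pics
top 536.1332320492762 536.1332320492762 278.9505932632259 203.1410570165753
[[-0.0019, -0.9872, 0.1597, 0.3337], [-1.0, 0.0029, 0.0061, -0.0728], [-0.0065, -0.1597, -0.9871, 1.4033], [0.0, 0.0, 0.0, 1.0]]
scene 407.7471757160759 407.7471757160759 276.06373668463016 204.7375805908109
[[0.8245, 0.3927, -0.4074, 0.9492], [0.5655, -0.5966, 0.5694, -0.6073], [-0.0194, -0.6999, -0.714, 0.7841], [0.0, 0.0, 0.0, 1.0]]
wrist 350.9159856559631 350.9159856559631 273.32873674845854 208.1317460693044
[[0.0, -0.9693, -0.2461, 0.0689], [1.0, -0.0001, 0.0006, -0.0005], [-0.0006, -0.2461, 0.9693, -0.1508], [0.0, 0.0, 0.0, 1.0]]
0.1 [-1.80344376e-04  2.04459083e-01  9.78874808e-01 -7.49231219e-04] [0.22998136 0.52655992 0.23221353]
```

View pics/top0.png

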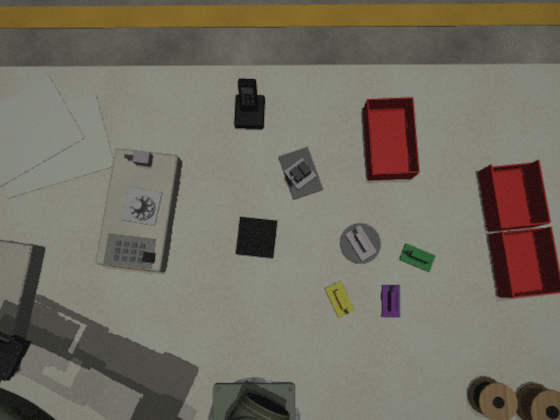

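View pics/scene0.png

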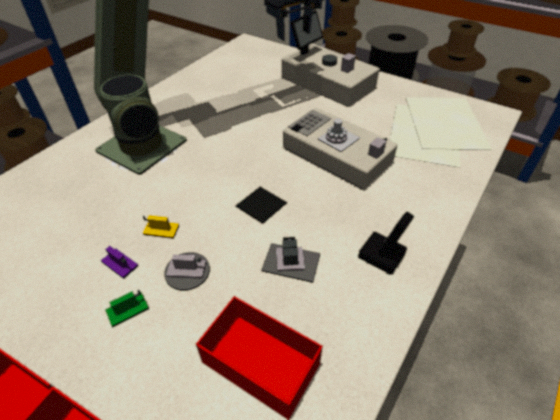

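Seen from the top: drum head (144,205) on the tester seat, vice head (300,173) on the oblong dock, hook head (358,240) on the round dock. The mat is at (257,237), the phone at (248,105) and the bin at (390,138).

What could be mistaken for the hook head: green (417,257), purple (391,300) and yellow (340,299). The grey one (358,240) on the round disc fits the description. The second tester at far left carries no drum head, and the two red bins on the right are spares.

Next I look at each place from close by with the wrist camera.

```bash
cat > h.py <<'E'
from bench import manip, claw, get_image, ticket
import cv2, numpy as np
from scipy.spatial.transform import Rotation as R
def q(psi): return np.array([0,np.cos(psi/2),np.sin(psi/2),0])
def down(p,psi):
    """down orientation (mod pi) with small last joint"""
    best=None
    for k in (psi,psi+np.pi):
        j=manip.inverse_kinematics(p,q(k))
        if j is not None and (best is None or abs(j[5])<best[0]): best=(abs(j[5]),k)
    return best[1]
def cam(d,s=None):
    if "world_from_camera" in d: return np.array(d["world_from_camera"])
    w,x,y,z=s["ee_rot"]; T=np.eye(4); T[:3,:3]=R.from_quat([x,y,z,w]).as_matrix(); T[:3,3]=s["tcp_pos"]
    return T@np.array(d["tool_from_camera"])
def ray(d,T,px,z):
    px=np.atleast_2d(px).astype(float)
    v=np.c_[(px[:,0]-d["cx"])/d["fx"],(px[:,1]-d["cy"])/d["fy"],np.ones(len(px))]@T[:3,:3].T
    return T[:3,3]+v*((z-T[2,3])/v[:,2])[:,None]
def shot(n,name):
    s=manip.get_state(); d=get_image(n); cv2.imwrite(f"pics/{name}.png",d["image"])
    T=cam(d,s); np.savez(f"pics/{name}.npz",T=T,fx=d["fx"],fy=d["fy"],cx=d["cx"],cy=d["cy"]); return d,T
def load(name):
    f=np.load(f"pics/{name}.npz"); return {**{k:float(f[k]) for k in ("fx","fy","cx","cy")},"image":cv2.imread(f"pics/{name}.png")},f["T"]
E
python3 - <<'E'
from h import *
d=get_image("top"); T=cam(d)
P={}
for n,px,z in (("drum",(142,206),.076),("vice",(300,173),.008),("hook",(360,243),.008),("mat",(257,237),.006),("phone",(249,112),.0),("bin",(390,140),.04)):
    P[n]=ray(d,T,px,z)[0]; print(n,P[n].round(3))
for n in ("drum","vice","hook","mat"):
    p=P[n].copy(); r=np.hypot(p[0],p[1]); p[2]=0.25+(0.05 if n=="drum" else 0)
    psi=np.arctan2(p[1],p[0])+np.pi   # camera on tool +x side
    for k in (psi,psi+np.pi):
        j=manip.inverse_kinematics(p,q(k)); print(n,k,None if j is None else np.round(j,2))
E
```

```text
drum [0.542 0.279 0.076]
vice [ 0.641 -0.12   0.008]
hook [ 0.454 -0.275  0.008]
mat [ 0.47  -0.007  0.006]
phone [0.813 0.017 0.   ]
bin [ 0.721 -0.356  0.04 ]
drum 3.6169470564610107 [ 0.46  0.34  1.36 -0.    1.44 -1.59]
drum 6.758539710050804 [ 0.46  0.34  1.36 -0.    1.44  1.55]
vice 2.955812679101222 [-0.2   0.43  1.34 -0.    1.36 -1.59]
vice 6.0974053326910145 [-0.2   0.43  1.34 -0.    1.36  1.55]
hook 2.596799391840372 [-0.57  0.24  1.64 -0.    1.27 -1.59]
hook 5.738392045430166 [-0.57  0.24  1.64 -0.    1.27  1.55]
mat 3.127411658566709 [-0.04  0.14  1.76 -0.    1.24 -1.6 ]
mat 6.269004312156502 [-0.04  0.14  1.76 -0.    1.24  1.55]
```

```bash
python3 - <<'E'
from h import *
W={"drum":(.542,.279,.29),"mat":(.47,-.007,.22),"vice":(.641,-.12,.22),"hook":(.454,-.275,.22)}
ims=[]
for n,p in W.items():
    psi=np.arctan2(p[1],p[0])+1.5*np.pi
    manip.move_ptp(np.array(p),q(psi)); manip.sleep(.3); d,T=shot("wrist","w_"+n)
    if n!="mat": ims.append(d["image"][60:400,60:500])
    print(n,manip.get_state()["time_s"])
m=np.vstack([np.hstack(ims[:2]),np.hstack([ims[2],get_image("wrist")["image"][60:400,60:500]*0])])
cv2.imwrite("pics/m1.png",cv2.resize(m,(776,600)))
E
```

```text
Traceback (most recent call last):
bench.Unreachable: the arm cannot take that pose within its joint ranges
```

```bash
python3 - <<'E'
from h import *
W={"drum":(.542,.279,.29),"mat":(.47,-.007,.22),"vice":(.641,-.12,.22),"hook":(.454,-.275,.22)}
ims=[]
for n,p in W.items():
    psi=np.arctan2(p[1],p[0])+.5*np.pi
    manip.move_ptp(np.array(p),q(psi)); manip.sleep(.3); d,T=shot("wrist","w_"+n)
    ims.append(d["image"][60:400,60:500])
    print(n,manip.get_state()["time_s"])
cv2.imwrite("pics/m1.png",cv2.resize(np.vstack([np.hstack(ims[:2]),np.hstack(ims[2:])]),(776,600)))
E
```

```text
drum 2.0417
mat 3.55
vice 4.7333
hook 6.0417
```

View pics/m1.png

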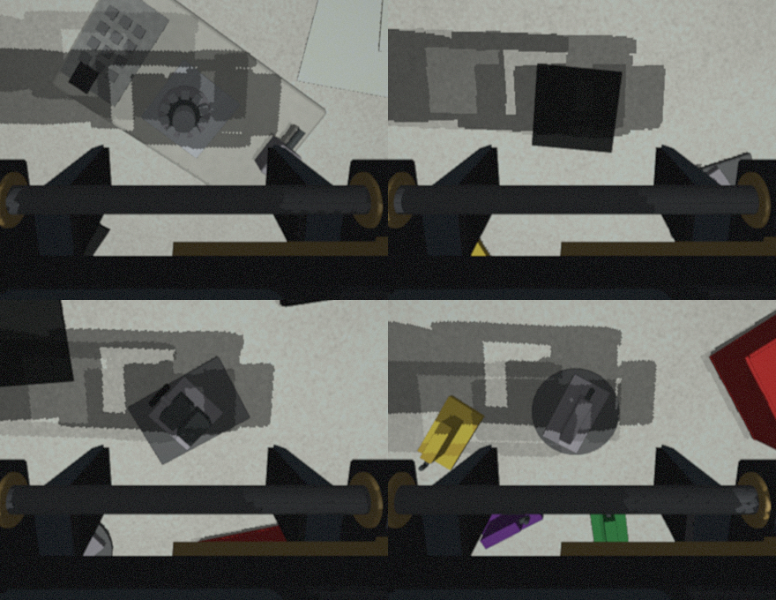

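Wrist views show the drum on the seat (top left), the mat (top right), the vice on the oblong dock (bottom left) and the grey hook head on the round dock, beside yellow, purple and green. The arm's own shadow blurs these, so I measure in the unshadowed top picture and cross-check with the scene camera.

```bash
python3 - <<'E'
import cv2,numpy as np
im=cv2.imread("pics/top0.png")
c=lambda x,y,r=32:cv2.resize(im[y-r:y+r,x-r:x+r],(390,390),interpolation=cv2.INTER_CUBIC)
m=np.hstack([c(142,206),c(300,173)]); 
cv2.imwrite("pics/z1.png",np.clip(m*1.3,0,255).astype(np.uint8))
sc=cv2.imread("pics/scene0.png")
m=np.hstack([c(360,243),cv2.resize(sc[215:300,155:240],(390,390),interpolation=cv2.INTER_CUBIC)])
cv2.imwrite("pics/z2.png",np.clip(m*1.3,0,255).astype(np.uint8))
E
```

```text
(no output)
```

View pics/z1.png

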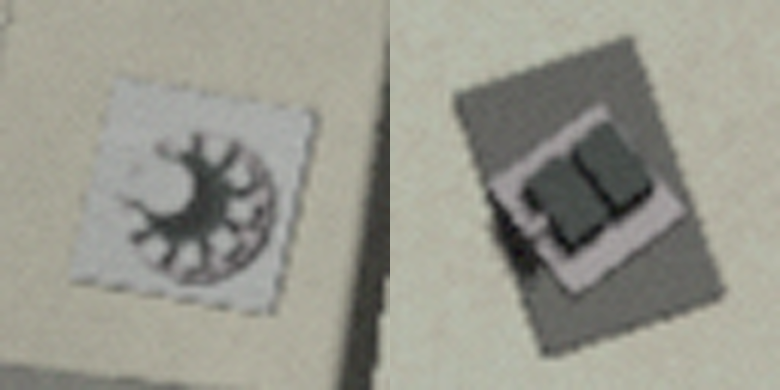

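View pics/z2.png

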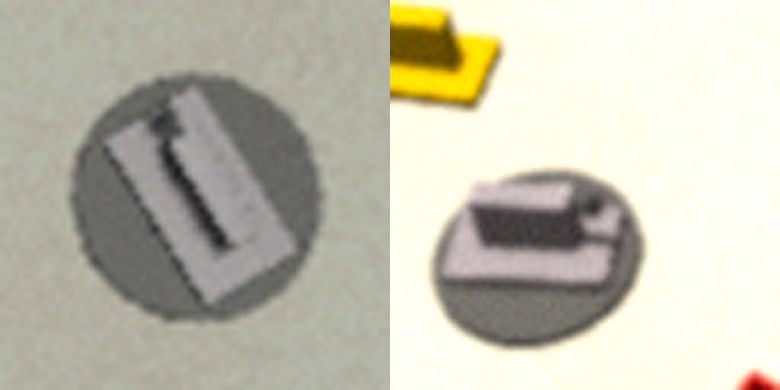

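The close crops confirm the choices: the grey hook head with a dark hook at its upper-left end on the round dock (centre ≈(360,243)), the vice with its knob at the left on the oblong dock (300,173), and the drum on the seat (142,206). Now the corner rays, with a check on sizes.

```bash
cat > meas.py <<'E'
from h import *
d=get_image("top"); T=cam(d); im=cv2.imread("pics/top0.png"); g=cv2.cvtColor(im,6)
C={"seat":((142,206),.076,[(118,75),(320,112),(275,315),(70,282)]),
"odock":((300,173),.008,[(65,95),(243,38),(333,297),(155,355)]),
"vice":((300,173),.018,[(100,190),(213,105),(297,212),(185,295)]),
"hook":((360,243),.018,[(105,142),(190,85),(296,245),(210,303)])}
for n,((cx,cy),z,c) in C.items():
    px=(np.array(c,np.float32)+.5)*64/390-.5+[cx-32,cy-32]
    sp=cv2.cornerSubPix(g,px.astype(np.float32)[:,None],(3,3),(-1,-1),(3,20,.01))[:,0]
    for p,t in((px,"man"),(sp,"sub")):
        w=ray(d,T,p,z)[:,:2]; e=np.roll(w,-1,0)-w; L=np.hypot(*e.T)
        print(n,t,w.mean(0).round(4),"sides",(L*1e3).round(0),"ang",np.degrees(np.arctan2(e[:,1],e[:,0])%np.pi).round(1))
    print("  shift",np.abs(sp-px).max().round(2))
# round dock: not-bench mask about (360,243)
def mask(cx,cy,lo,hi,r=32):
    m=cv2.inRange(g,lo,hi); k=np.zeros_like(m); k[cy-r:cy+r,cx-r:cx+r]=m[cy-r:cy+r,cx-r:cx+r]; return k
print("grey: bench",g[215,335],"disc",g[243,343],"foot",g[256,366],"odock",g[160,290],"seat",g[192,130],"house",g[220,120])
E
python3 meas.py
```

```text
Traceback (most recent call last):
  File "meas.py", line 9, in <module>
    sp=cv2.cornerSubPix(g,px.astype(np.float32)[:,None],(3,3),(-1,-1),(3,20,.01))[:,0]
       ~~~~~~~~~~~~~~~~^^^^^^^^^^^^^^^^^^^^^^^^^^^^^^^^^^^^^^^^^^^^^^^^^^^^^^^^^^
cv2.error: OpenCV(4.12.0) :-1: error: (-5:Bad argument) in function 'cornerSubPix'
> Overload resolution failed:
>  - Layout of the output array corners is incompatible with cv::Mat
>  - Expected Ptr<cv::UMat> for argument 'corners'
```

```bash
sed -i 's/px.astype(np.float32)\[:,None\]/np.ascontiguousarray(px.astype(np.float32)[:,None])/' meas.py; cat >> meas.py <<'E'
m=cv2.bitwise_not(cv2.inRange(cv2.medianBlur(g,3),int(g[243,343])+20,255)); 
thr=(int(g[215,335])+int(g[243,343]))//2
b=(g<thr).astype(np.uint8)*255; k=np.zeros_like(b); k[215:272,328:392]=b[215:272,328:392]
pts=np.vstack([c for c in cv2.findContours(k,cv2.RETR_EXTERNAL,cv2.CHAIN_APPROX_NONE)[0] if len(c)>30])
(c,ax,_)=cv2.fitEllipse(cv2.convexHull(pts)); print("disc",c,ax,ray(d,T,c,.008)[0].round(4), "diam mm",np.array(ax)*1.395/536*1000)
print("drum foot guess",ray(d,T,np.array([202,209])*64/390+[110,174],.086).round(4))
E
python3 meas.py
```

```text
Traceback (most recent call last):
  File "meas.py", line 9, in <module>
    sp=cv2.cornerSubPix(g,np.ascontiguousarray(px.astype(np.float32)[:,None]),(3,3),(-1,-1),(3,20,.01))[:,0]
       ~~~~~~~~~~~~~~~~^^^^^^^^^^^^^^^^^^^^^^^^^^^^^^^^^^^^^^^^^^^^^^^^^^^^^^^^^^^^^^^^^^^^^^^^^^^^^^^^
cv2.error: OpenCV(4.12.0) :-1: error: (-5:Bad argument) in function 'cornerSubPix'
> Overload resolution failed:
>  - Layout of the output array corners is incompatible with cv::Mat
>  - Expected Ptr<cv::UMat> for argument 'corners'
```

```bash
sed -i 's/np.ascontiguousarray(px.astype(np.float32)\[:,None\])/np.array(px.tolist(),np.float32).reshape(-1,1,2).copy()/' meas.py; python3 meas.py
```

```text
seat man [0.5431 0.2799] sides [86. 86. 86. 88.] ang [ 79.4 169.5  80.7 169.5]
seat sub [0.5439 0.2806] sides [82. 86. 85. 88.] ang [ 79.8 170.8  81.4 168.9]
  shift 0.98
odock man [ 0.6415 -0.121 ] sides [ 82. 122.  81. 122.] ang [108.   18.1 108.1  18.5]
odock sub [ 0.6415 -0.1203] sides [ 84. 124.  85. 123.] ang [109.2  18.9 108.9  18.6]
  shift 0.65
vice man [ 0.6372 -0.1206] sides [62. 60. 61. 59.] ang [127.4  37.  126.7  38.2]
vice sub [ 0.6376 -0.1208] sides [64. 55. 65. 60.] ang [120.5  41.6 125.6  40.3]
  shift 1.43
hook man [ 0.4547 -0.2747] sides [44. 81. 44. 81.] ang [123.5  32.2 123.4  32.1]
hook sub [ 0.4547 -0.2762] sides [49. 90. 45. 98.] ang [116.8  30.  126.3  32.2]
  shift 2.84
grey: bench 140 disc 80 foot 125 odock 76 seat 127 house 127
disc (359.6684265136719, 243.14942932128906) (40.50479507446289, 41.36297607421875) [ 0.4534 -0.2741  0.008 ] diam mm [105.4182633  107.65177542]
drum foot guess [[0.5349 0.2734 0.086 ]]
```

```bash
cat >> h.py <<'E'
D=np.radians
def over(p,psi,z):
    psi=down((p[0],p[1],z),psi); manip.move_ptp((p[0],p[1],z),q(psi)); return psi
def grab(p,psi,z,squeeze=25,twice=False):
    claw.command_gripper(1.0); over(p,psi,z+.11)
    manip.move_l((p[0],p[1],z+.045),speed=.15)
    hit=manip.move_l((p[0],p[1],z),speed=.06,stop_force=8)
    if hit: print("HIT on way down",manip.get_state()["tcp_pos"]); return False
    if twice:
        claw.command_gripper(.2,8); claw.command_gripper(.6)
        over(p,psi+np.pi/2,z)
    claw.command_gripper(0.,squeeze); s=manip.get_state()
    print("grip opening mm",round(s["opening"]*91,1),"force",s["grasp_force"],"t",s["time_s"])
    return True
def lift(z):
    p=manip.get_state()["tcp_pos"]; manip.move_l((p[0],p[1],z),speed=.15)
    s=manip.get_state(); print("lifted: opening mm",round(s["opening"]*91,1),"Fz",s["contact_force"][2].round(2),"t",s["time_s"])
def place(p,psi,z,ztravel):
    over(p,psi,ztravel)
    manip.move_l((p[0],p[1],z+.012),speed=.15)
    hit=manip.move_l((p[0],p[1],z-.004),speed=.015,stop_force=3)
    s=manip.get_state(); print("down",hit,"tcp",s["tcp_pos"].round(4),"expected z",round(z,4))
def release(zup,op=.75):
    claw.command_gripper(op); p=manip.get_state()["tcp_pos"]; manip.move_l((p[0],p[1],p[2]+.03),speed=.06); manip.move_l((p[0],p[1],zup),speed=.2)
    print("t",manip.get_state()["time_s"])
E
python3 - <<'E'
from h import *
d,T=load("w_drum"); print("drum wrist",ray(d,T,(270,193),.134).round(4))
d2=get_image("top"); print("mat",ray(d2,cam(d2),(257,237.5),.006).round(4))
# grip top in scene view (337,122) and top view: two-view check
s=get_image("scene"); print("drum scene",ray(s,cam(s),(337,123),.134).round(4))
for n,p,a,z in (("drum",(.536,.2755),170,.123),("mat",(.47,-.008),90,.053),("vice",(.6373,-.1207),127.5,.041),("seat",(.5433,.28),80,.109),("hook",(.4547,-.2747),32,.041),("odock",(.6415,-.1207),18.5,.041)):
    k=down((*p,z),D(a)); print(n,np.degrees(k),np.round(manip.inverse_kinematics((*p,z),q(k)),2))
E
```

```text
drum wrist [[0.5366 0.2825 0.134 ]]
mat [[ 0.469  -0.0067  0.006 ]]
drum scene [[0.54   0.2648 0.134 ]]
drum 170.0 [ 0.46  0.45  1.66 -0.    1.04 -0.94]
mat 90.0 [-0.04  0.36  2.04 -0.    0.74 -0.04]
vice 127.50000000000001 [-0.2   0.6   1.63 -0.    0.92 -0.86]
seat 80.0 [ 0.46  0.47  1.65 -0.    1.02  0.63]
hook 32.0 [-0.57  0.45  1.92 -0.    0.77  0.45]
odock 18.5 [-0.2   0.6   1.61 -0.    0.93  1.04]
```

```bash
python3 - <<'E'
import cv2,numpy as np
w=cv2.imread("pics/w_drum.png"); s=cv2.imread("pics/scene0.png")
c=lambda im,x,y,r:np.clip(cv2.resize(im[y-r:y+r,x-r:x+r],(396,396),interpolation=cv2.INTER_CUBIC)*1.4,0,255).astype(np.uint8)
cv2.imwrite("pics/z3.png",np.hstack([c(w,270,190,66),c(s,337,132,22)]))
E
```

```text
(no output)
```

View pics/z3.png

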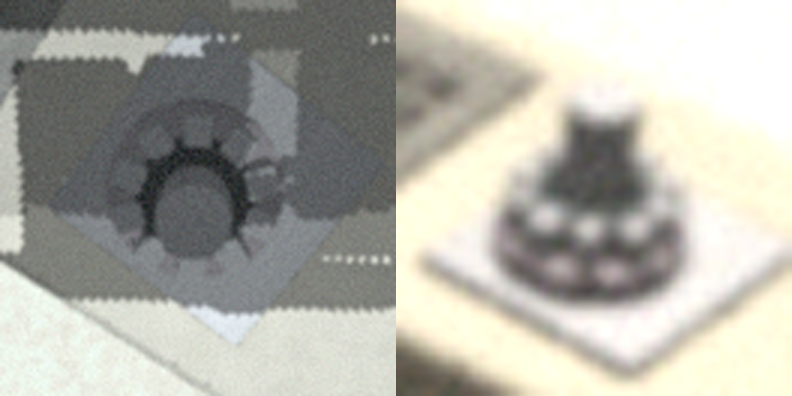

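```bash
python3 - <<'E'
from h import *
d,T=load("w_drum"); f=lambda c:np.array(c)/3+[204,124]
print("grip",ray(d,T,f((195,213)),.134)[0].round(4),"seat corners",ray(d,T,f([(45,207),(380,160),(238,345)]),.076).round(4).tolist())
print("seat mid",ray(d,T,f([(45,207),(380,160)]),.076).mean(0).round(4), "drumtop circle",ray(d,T,f((197,188)),.100).round(4),T[:3,3].round(3))
s=get_image("scene"); S=cam(s); g=lambda c:np.array(c)/9+[315,110]
print("scene grip",ray(s,S,g((207,102)),.134).round(4),"seat near/left corner",ray(s,S,g([(25,262),(228,375)]),.076).round(4).tolist())
t=get_image("top"); U=cam(t); h=lambda c:np.array(c)*64/390+[110,174]
print("top grip?",ray(t,U,h((165,180)),.134).round(4), "top seat corners",ray(t,U,h([(118,75),(320,112),(275,315),(70,282)]),.076).round(4).tolist())
E
```

```text
grip [0.5366 0.2805 0.134 ] seat corners [[0.4936, 0.2468, 0.076], [0.5905, 0.3157, 0.076], [0.5781, 0.2325, 0.076]]
seat mid [0.5421 0.2812 0.076 ] drumtop circle [[0.5363 0.2816 0.1   ]] [0.51  0.34  0.441]
scene grip [[0.5385 0.2734 0.134 ]] seat near/left corner [[0.4959, 0.2416, 0.076], [0.5775, 0.2255, 0.076]]
top grip? [[0.5392 0.2758 0.134 ]] top seat corners [[0.5927, 0.313, 0.076], [0.5769, 0.2287, 0.076], [0.4924, 0.2444, 0.076], [0.5063, 0.3291, 0.076]]
```

The wrist and top views agree on the seat to about 1.5 mm, and the sizes match. The drum is near (0.537, 0.279), and a double squeeze will centre it exactly. Moving it to the mat.

```bash
python3 - <<'E'
from h import *
if grab((.537,.279),D(170),.123,twice=True):
    lift(.22)
    place((.47,-.008),D(90),.006+.047,.22)
    release(.2)
    manip.set_joints([0.9,0.1,1.5,0,1.4,0]); shot("top","t1"); s,S=shot("scene","s1")
    cv2.imwrite("pics/v1.png",np.hstack([cv2.imread("pics/t1.png")[140:300,80:400],cv2.imread("pics/s1.png")[100:260,180:420]]))
E
```

```text
grip opening mm 22.8 force 24.99987155199051 t 13.7667
lifted: opening mm 23.6 Fz -2.91 t 14.5667
down True tcp [ 0.4699 -0.008   0.0529] expected z 0.053
t 19.8667
```

View pics/v1.png

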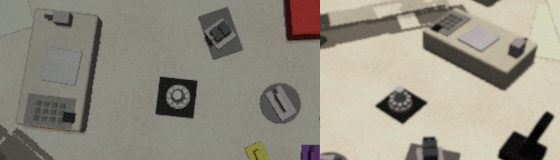

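The drum stands upright on the mat (about (177,96) in the crop), and the seat is clear. The drum's known robot position now serves as a check on the top camera.

```bash
python3 - <<'E'
from h import *
d,T=load("t1"); im=d["image"]; g=cv2.cvtColor(im,6)
k=np.zeros_like(g); k[222:252,242:273]=(g[222:252,242:273]>55)*255
c=max(cv2.findContours(k,0,1)[0],key=len); (x,y),r=cv2.minEnclosingCircle(c); print("drum px",x,y,r,ray(d,T,(x,y),.020).round(4))
hsv=cv2.cvtColor(im,40)
print(hsv[206,142],hsv[220,120])
k=np.zeros_like(g); k[180:232,116:170]=(cv2.GaussianBlur(hsv[...,1],(3,3),0)[180:232,116:170]<(int(hsv[206,142,1])+int(hsv[220,120,1]))/2)*255
c=max(cv2.findContours(k,0,1)[0],key=cv2.contourArea); R_=cv2.minAreaRect(c); w=ray(d,T,cv2.boxPoints(R_),.076)[:,:2]
e=np.roll(w,-1,0)-w; print("seat",w.mean(0).round(4),np.hypot(*e.T).round(3),np.degrees(np.arctan2(e[:,1],e[:,0])%np.pi).round(1))
E
```

```text
drum px 257.6666564941406 236.3333282470703 12.337946891784668 [[ 0.4707 -0.0091  0.02  ]]
[ 40   6 130] [ 28  24 128]
seat [0.5436 0.281 ] [0.088 0.087 0.088 0.086] [170.   77.2 169.5  77.4]
```

```bash
python3 - <<'E'
from h import *
if grab((.6373,-.1207),D(127.5),.0415,squeeze=35):
    lift(.2)
    place((.543,.2805),D(170),.076+.0335,.24)
    release(.26)
    manip.set_joints([0.0,0.1,1.5,0,1.4,0]); shot("top","t2"); shot("scene","s2")
    z=lambda n,x,y,r,:cv2.resize(cv2.imread(f"pics/{n}.png")[y-r:y+r,x-r:x+r],(380,380),interpolation=2)
    cv2.imwrite("pics/v2.png",np.hstack([z("t2",142,204,40),z("s2",337,140,50)]))
E
```

```text
grip opening mm 33.8 force 34.91008820012212 t 27.0333
lifted: opening mm 33.7 Fz -4.84 t 28.2417
down True tcp [0.543  0.2805 0.1094] expected z 0.1095
t 33.6
```

View pics/v2.png

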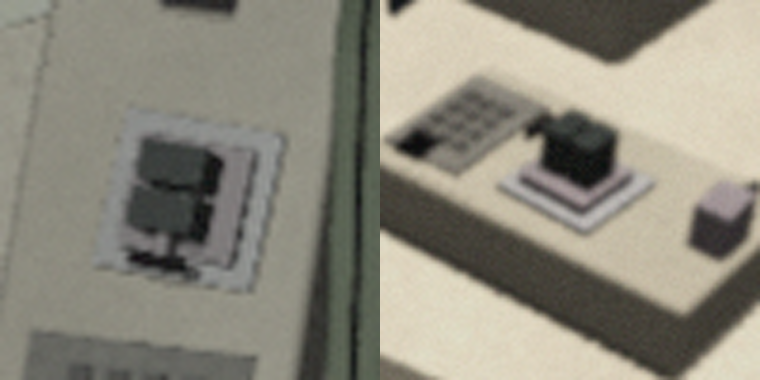

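The vice is seated upright and square on the seat, with an even margin all round. Next are the hook head and the drum.

```bash
python3 - <<'E'
from h import *
ok=grab((.4545,-.2745),D(32.1),.0415,squeeze=30)
if ok:
    lift(.2)
    place((.6415,-.1207),D(18.5),.008+.0335,.2)
    release(.2)
    if grab((.47,-.008),D(90),.053):
        lift(.2)
        place((.4534,-.2743),D(60),.008+.047,.2)
        release(.2)
    manip.set_joints([1.139,0.32,1.565,0,1.257,-.02]); shot("top","t3"); shot("scene","s3")
    z=lambda n,x,y,r,:cv2.resize(cv2.imread(f"pics/{n}.png")[y-r:y+r,x-r:x+r],(290,290),interpolation=2)
    cv2.imwrite("pics/v3.png",np.vstack([np.hstack([z("t3",300,173,32),z("t3",360,243,32)]),np.hstack([z("s3",290,258,45),z("s3",188,268,45)])]))
E
```

```text
grip opening mm 13.9 force 29.999230206012726 t 39.4
lifted: opening mm 13.8 Fz -2.72 t 40.6083
down True tcp [ 0.6415 -0.1207  0.0415] expected z 0.0415
t 45.85
grip opening mm 23.3 force 25.00002533197403 t 49.9333
lifted: opening mm 23.6 Fz -3.38 t 51.0667
down True tcp [ 0.4533 -0.2743  0.055 ] expected z 0.055
t 56.1167
```

View pics/v3.png

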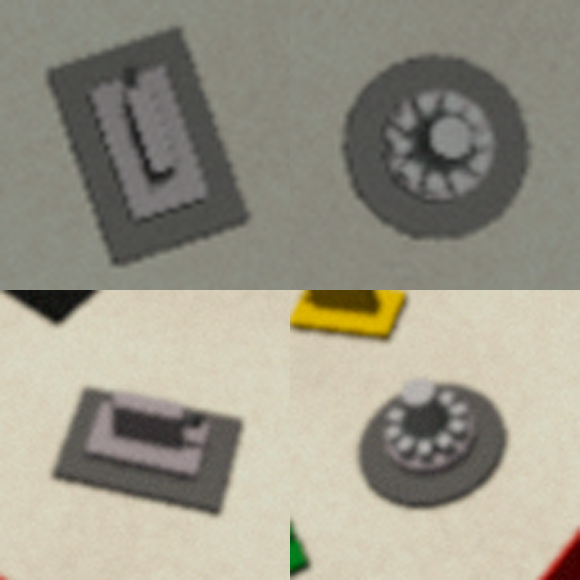

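The hook head is centred and lengthwise on the oblong dock (foot centre (149,142), dock centre (149,145) in the crop, about 2 mm off). The drum is centred on the round dock, the arm is clear, and the vice was checked earlier. Handing in.

```bash
python3 -c "
from bench import ticket
print(ticket.finish_job())"
```

```text
the job is handed in; nothing more can be done
None
```

I moved all three heads, upright and centred, to their own places and handed the job in at about 56 s of the 112 s allowed; no verdict came back, but in the camera checks the vice sits square on the seat, the drum is on the round dock, the hook lies lengthwise on the oblong dock, and no move went near the phone or the bin.

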